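# Open the V-nailer's magazine with a bradawl

### The arm

A 6-joint arm with a two-finger parallel gripper is mounted at the origin on the work surface. World frame = base frame: x ahead of the robot, y to its left, z up, the work surface at z = 0. Lengths are in m, angles in degrees, forces in N, time in s.
With the tool pointing down it reaches from about 0.3 to 0.875 m from the base axis. Payload 4.2 kg.
Tool frame: the origin (TCP) lies on the mounting face of the last link; the fingertips stand 173 mm ahead of it and the grasp point (between the pads) lies 155 mm ahead of it (robot.nose_length is the distance from the TCP to the fingertips, in m); z points along the fingers, y is the line along which they close (so a half turn about z gives the same grasp; the last joint's range is limited). The gripper opens to 85 mm and grips with 20 to 120 N. Pads are 22 mm wide; open, the fingers measure 114 mm over their backs; the gripper's body (76 mm by 85 mm) begins 54 mm behind the grasp point. The pads swing forward as they close: fully open they stand 13 mm farther back than shut.
Start: joints at [-73.224, 18.312, 89.639, -0, 72.044, -1.146], TCP at [0.177, -0.547, 0.405] pointing down, gripper open.
Joint ranges: [-177.97, 177.97], [-48.28, 115.42], [12.27, 149.76], [-77.06, 257.06], [2.81, 150.46], [-146.56, 146.56]. Speed limits (degrees/s): [147.25, 147.25, 180, 180, 180, 180].

### API

Orientations are given as [roll, pitch, yaw] about the fixed x, y, z axes, in that order (R = Rz(yaw) Ry(pitch) Rx(roll)).
In Python, from station import robot, get_image, camera_info gives the robot as it stands. The module is installed in compiled form; this text tells all that it offers.
- The arm moves only by the tool servo_tool, never from a script. Its argument "series" is a list of rows, each an object of numbers: "x", "y", "z": the shift along the world's x, y, z in mm; "ax", "ay", "az": the turn, a rotation vector about the world's x, y, z in rad. In form: [{"x": .., "y": .., "z": .., "ax": .., "ay": .., "az": ..}, ...]. A call has 1 to 12 rows; each row is the pose to reach, as a shift and turn from the pose commanded when the call began; what a row does not reach only later rows make up. A row lasts 1/12 s, in which the tool goes at most 41.7 mm and 7.16 degrees, less where a joint would pass 70% of its speed; a pose out of reach is approached as far as the arm can. A call with a gripper value outside its range is refused whole. "fingers" is the finger opening in mm, from 0 to 85.4, set as the call begins (left out, the last holds). The fingers move at their own pace and stop on an object; "newtons" is the grip in N (left out, the last holds). Time passes only in rows, so rows that repeat a pose let the fingers close. It gives the time, the measured TCP pose, the force, the opening and the grip force at its end, in the units of the state.
- robot.read_state(): the state, without advancing time (a new reading comes with each control period).
- get_image(name): name is "scene" or "top" or "wrist"; returns the picture (420x560x3 uint8, blue, green, red); there is no depth.
- camera_info(name): a dict with "camera_matrix" (3x3 intrinsics, pixels), "k1" (the pictures are not rectified: a ray, as slopes to the right and down, at radius r is drawn at 1 + k1 r^2 times it, then the intrinsics apply), "R" (3x3) and "t" (3): a world point X has camera coordinates R X + t. Camera axes: x right, y down, z forward; pixel columns grow to the right and rows downward; lengths in m; the calibration is good to about 2 mm. A picture is of the moment at which its call begins: read the wrist's pose just before it. camera_info takes no time and is no camera call; for the wrist camera it gives the pose at the moment of the call.
- robot.close_job(): hands the job in; it is judged then, once.
The state is a dict: "t": time; "joints": joint angles; "qvel": joint speeds; "joint_torque": joint torques, N m; "tcp_pos": TCP position; "tool_rot": TCP orientation; "ft_force": force on the tool from outside, world axes, zero at the start; "ft_torque": the same for the moment, N m; "gripper_width": opening from 0.0 (shut) to 1.0 (fully open); "grasp_force": force on a finger pad.
Only numpy, scipy, OpenCV 4.12 (cv2) and the standard library are available. Lean on these libraries where they do the work, as an engineer would, in place of code of your own. Each camera call takes 0.05 s, during which the arm holds its last target. There are 200 camera calls.

### The job

The bench V-nailer needs reloading and its magazine is locked shut. Take the bradawl off its ring hook, push it down through the slot in the magazine cover until the hidden catch tab gives and the magazine springs out, pressing only as hard as the catch needs because leaning on the awl bends the tab or scores the cover. Then hang the bradawl back in the ring it came from, slide the magazine all the way out by its red pull, and leave everything else on the bench and board as it is.

Things in the scene. Friction and masses are not known exactly. Their poses are not given: they have to be found in the camera images.
- vnailer: Bench V-nailer, fixed, front -x, origin under its centre on the bench. At its rear (x over 0): blue casting 190 mm wide, steel table at 103 mm, V fence to 133 mm, hold-down arm to 318 mm from x 67 mm back. In front: magazine housing, x -150 to 0, y -32 to 66 mm, flat aluminium cover with its top at 76 mm. More than 20 N of the bradawl on any part of it (tab, slot, cover) does damage.
- slot (a point): Centre of the slot's mouth in the cover's top, axes as the V-nailer's. The slot goes straight down through the 4 mm cover, 26 mm long (x), 8 mm wide (y). Below lies the hidden catch tab, a plate larger than the slot, its top anywhere from 24 to 52 mm below the cover's top by the nail height set inside; this does not show outside. Nothing else is in the way down to 64 mm.
- magazine (a joint): How far the magazine is out along the V-nailer's -x, in m: 0 locked, 0.070 out at its stop. The sprung tab takes 2 to 3 N at first touch and 5 to 9 N at 5 to 7 mm further, where the catch lets go; hard stop 9 to 10 mm down. The magazine then springs out to 0.026 in half a second and stays out. From there it slides with a drag of a few N and stays where left.
- magazine_pull (a point): Middle of the top edge of the magazine's red finger pull, 100 mm above the bench, axes as the V-nailer's. The pull is an upright plate 24 mm wide (y), 12 mm thick (x), 63 mm tall. Shut, its middle is 42 mm ahead of the housing's front; it moves with the magazine.
- bradawl: Bradawl with pale beech handle and bright steel blade, hanging blade down in a ring hook; origin at the tip, z up along it. Blade 4.8 mm thick, flat-ended, up to 66 mm; brass ferrule 10 mm thick from 66 to 78 mm; round handle 26 mm thick from 78 to 158 mm. About 70 g.
- bradawl_tip (a point): The tip of the bradawl's blade, on its axis; 58 mm above the bench while it hangs.
- board: Low pegged backboard, fixed, 580 mm long (x), 205 mm tall, front -y, origin under the panel's middle on the bench. Two square ring hooks of bent 4 mm steel, 14 mm inside, centres at x -55 and 55, y -65 mm, ring top at 136 mm; a tool's handle shoulder rests on the ring. One holds the bradawl, the other the screwdriver. A try square and a bronze hanger bar hang at x -190 and 190 mm.
- screwdriver: Screwdriver with a blue handle, the bradawl's size, hanging in the other ring hook. Not needed.
- moulding_chip: Distressed grey moulding chip 75 x 50 x 22 mm, on the bench. Not needed.
- sanding_pad: Square boxwood sanding pad 75 x 75 x 26 mm. Not needed.
- measuring_wheel: Chrome measuring wheel, 64 mm across, lying flat, its black handle reaching 120 mm to its -x. Not needed.
- glue_bottle: Glue bottle 60 mm across, 170 mm tall. Not needed.
- nail_carton: Open carton of V-nail strips 90 x 60 x 30 mm. Not needed.
- corner_sample: Black and gold L-shaped frame corner sample, legs 100 mm, 20 mm tall. Not needed.
Mind the look-alikes: they are no part of the job. What is meant by the bradawl is not green, pink or turquoise, and is the smaller of those in its own colour.

How it is judged (in metres and radians):
On the way:
1. the bradawl, pushed down through the slot, releases the catch: the magazine springs out at least 15 mm while the tip is inside the slot (value of joint magazine above 0.015 m and z of bradawl_tip in the frame of slot below -0.015 m and horizontal distance between bradawl_tip and slot below 0.018 m), for 0.1 s.
At the end, for the whole second after the job is handed in: The magazine is out to its stop (at least 64 of its 70 mm), and the bradawl hangs at rest and upright (within 7 degrees) in the ring it came from, its tip within 12 mm of where it started (value of joint magazine above 0.064 m and distance of bradawl_tip from where it was at the start of the episode below 0.012 m and angle between bradawl's own z axis and vertical below 0.12 rad and linear speed of bradawl below 0.02 m/s); the robot touches nothing.
It fails at once if the bradawl is pressed on the V-nailer (the tab, the slot or the cover) with more than 20 N (contact force between bradawl and vnailer above 20 N).
It fails at once if another thing is shifted by more than 25 mm (distance of any of screwdriver, moulding_chip, sanding_pad, measuring_wheel, glue_bottle, nail_carton, corner_sample from where it was at the start of the episode above 0.025 m).
It also fails if it takes over 67 s, if anything falls off the work surface, if the arm or the gripper's body presses on something with over 40 N, if the wrist force passes 120 N, or if a joint passes its speed limit or range.

## Working session

There is one attempt and no reset: what is moved stays moved. The work goes in short steps, Python scripts to look and compute and a tool call to move; the robot and the scene stay as the last step left them, time stands still between calls to the robot, and variables do not carry over. Pictures are saved under pics/ and viewed, at most 10 in all, crops included, and the job is handed in when it is done.

Besides the shell and the picture viewer there is one more tool, called after ">>>" as name(argument=value, ...), one argument or row to a line, values as JSON. servo_tool: Moves the arm, as the interface text tells. Its arguments: {"type":"object","properties":{"series":{"type":"array"},"fingers":{"type":"number"},"newtons":{"type":"number"}},"required":["series"]}

```bash
mkdir -p pics; cat > h.py <<'E'
import numpy as np, cv2
from station import robot, get_image, camera_info
def ray(ci,u,v):
    K=np.array(ci["camera_matrix"],float);R=np.array(ci["R"]);t=np.array(ci["t"])
    p=cv2.undistortPoints(np.array([[[u,v]]],float),K,np.array([ci["k1"],0,0,0.]))[0,0]
    return -R.T@t, R.T@np.array([p[0],p[1],1])
def atz(ci,u,v,z):
    o,d=ray(ci,u,v); return o+d*(z-o[2])/d[2]
def tri(obs):
    A=np.zeros((3,3));b=np.zeros(3)
    for ci,u,v in obs:
        o,d=ray(ci,u,v);d/=np.linalg.norm(d);P=np.eye(3)-np.outer(d,d);A+=P;b+=P@o
    X=np.linalg.solve(A,b)
    return X,[proj(ci,X)-[u,v] for ci,u,v in obs]
def proj(ci,X):
    R=np.array(ci["R"]);t=np.array(ci["t"])
    return cv2.projectPoints(np.array([X],float),cv2.Rodrigues(R)[0],t,np.array(ci["camera_matrix"],float),np.array([ci["k1"],0,0,0.]))[0][0,0]
E
python3 - <<'E'
from h import *
for n in ("scene","top"):
    im=get_image(n);cv2.imwrite(f"pics/{n}0.png",cv2.resize(im,(800,600),interpolation=cv2.INTER_CUBIC));cv2.imwrite(f"pics/{n}_raw.png",im)
    c=camera_info(n);print(n,np.round(ray(c,280,210),3),c["k1"],c["camera_matrix"][0])
print(robot.read_state())
E
```

```text
scene [[ 1.55   0.122  0.837]
 [-0.789 -0.107 -0.605]] 0.02942371587456358 [486.55382496   0.         271.31731603]
top [[ 0.409 -0.002  1.297]
 [ 0.102 -0.021 -0.995]] -0.008596640201872145 [383.40042086   0.         281.92138509]
{'t': 0.1, 'joints': array([-7.32251420e+01,  1.83480818e+01,  8.96990937e+01, -7.42211570e-04,
        7.20434211e+01, -1.14516146e+00]), 'qvel': array([-0.02860301, -0.07041951, -0.23774967,  0.08750792,  0.0489877 ,
       -0.02370034]), 'joint_torque': array([ 1.77661521e-03, -4.16407335e+01, -2.34703678e+01,  1.06935008e-04,
        4.86978664e-03,  9.10152636e-06]), 'tcp_pos': array([ 0.17688573, -0.54696455,  0.40396726]), 'tool_rot': array([-1.79909407e+02, -1.10506337e-03,  1.79202479e+01]), 'ft_force': array([ 0.01202925, -0.29245343,  0.31226505]), 'ft_torque': array([0.00180449, 0.01383094, 0.04473597]), 'grasp_force': 0.0, 'gripper_width': 0.9987582513184864}
```

View pics/scene0.png

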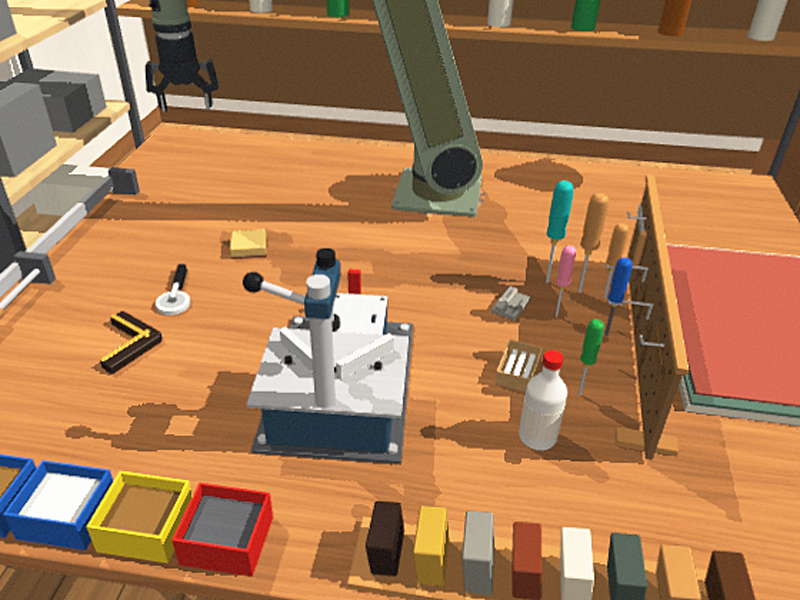

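View pics/top0.png

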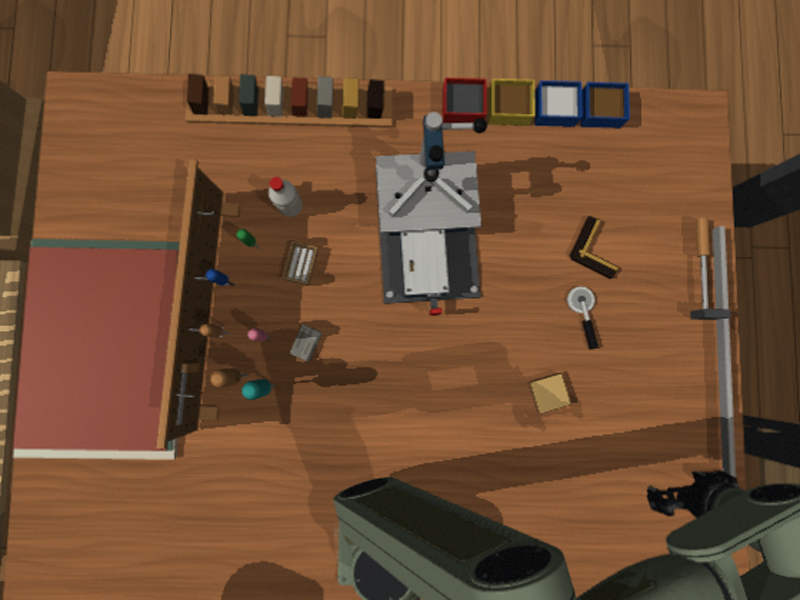

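The top view (up = world +x, left = +y) shows the V-nailer at (430,230), its slot near (411,265), the red pull at (435,310) and the small beech bradawl at (210,330). The screwdriver is at (217,277), and the larger beech look-alike is at (225,378). Next I'll enlarge these spots.

```bash
python3 - <<'E'
from h import *
t=cv2.imread("pics/top_raw.png");s=cv2.imread("pics/scene_raw.png")
a=cv2.resize(t[150:230,260:340],(400,400),interpolation=cv2.INTER_CUBIC)   # x5
b=cv2.resize(t[180:280,115:215],(400,400),interpolation=cv2.INTER_CUBIC)   # x4
cv2.imwrite("pics/c1.png",np.hstack([a,b]))
c=cv2.resize(s[130:240,380:470],(450,550),interpolation=cv2.INTER_CUBIC) # x5
d=cv2.resize(s[180:250,230:300],(350,350),interpolation=cv2.INTER_CUBIC)
o=np.zeros((550,800,3),np.uint8);o[:,:450]=c;o[:350,450:]=d
cv2.imwrite("pics/c2.png",o)
E
```

```text
(no output)
```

View pics/c1.png

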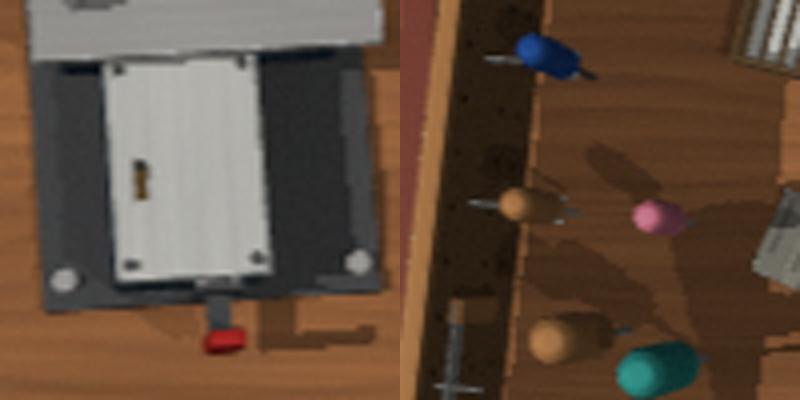

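View pics/c2.png

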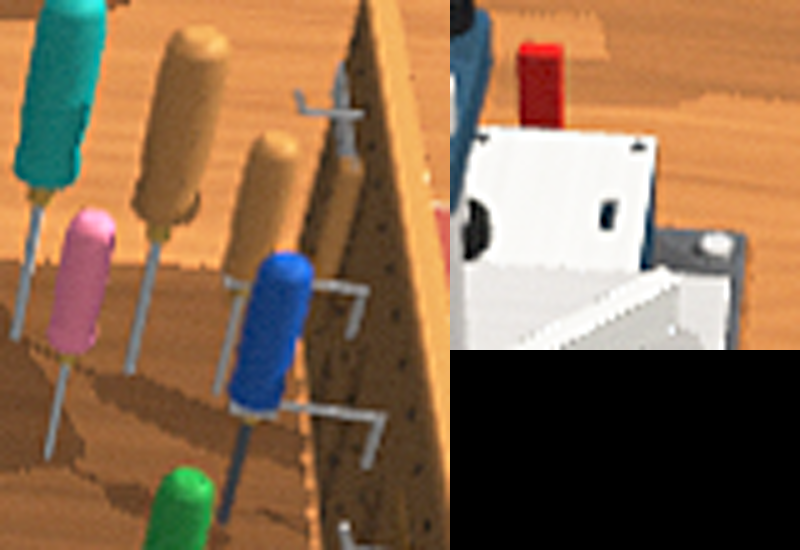

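The left crop shows the slot centre at (140,180), which is raw (288,186). The bradawl's handle top is raw (144.5,231) in top and (435,158) in scene, and its tip is at scene (423.6,208). Triangulating these.

```bash
python3 - <<'E'
from h import *
np.set_printoptions(precision=4,suppress=True)
T=camera_info("top");S=camera_info("scene")
for n,a,b,z in [("awl top",(144.5,230.8),(435,158),.216),("driver top",(148,191.7),(437.6,182),.216),("pink",(177.5,233.7),(399.4,173.4),0),("big beech",(152.5,264.5),(420,137),0),
  ("slot",(288,186),(261.6,222.8),.076),("pull",(304.4,216.8),(248.2,189),.1)]:
    X,r=tri([(T,*a),(S,*b)]);print(n,X,np.round(np.ravel(r),1),"top@z",atz(T,*a,z)[:2],"scene@z",atz(S,*b,z)[:2])
print("tip scene",atz(S,423.6,208.2,.058))
cs=[atz(T,260+u/5,150+v/5,.076) for u,v in [(104,62),(118,280),(258,55),(271,272)]];print(np.array(cs))
c=cs
print("yaw",np.degrees(np.arctan2(*(c[0]-c[1])[1::-1])),np.degrees(np.arctan2(*(c[2]-c[3])[1::-1])))
w=camera_info("wrist");print(w["camera_matrix"],np.array(w["R"]),-np.array(w["R"]).T@w["t"],w["k1"])
# board top edge ends (top px 800-img)
for p in [(193,165),(167,445)]: print(atz(T,p[0]*.7,p[1]*.7,.205))
E
```

```text
awl top [0.4548 0.3562 0.2116] [-0.7 -0.  -0.7  0.1] top@z [0.4546 0.3529] scene@z [0.4616 0.3564]
driver top [0.5656 0.3512 0.2128] [-0.5 -0.  -0.6  0.1] top@z [0.5651 0.3487] scene@z [0.5701 0.3514]
pink [0.4502 0.2786 0.1543] [-0.9 -0.  -1.1  0.1] top@z [0.4558 0.3133] scene@z [0.2005 0.3173]
big beech [0.3617 0.3267 0.2176] [-0.4 -0.  -0.4  0.1] top@z [0.3521 0.3917] scene@z [-0.0564  0.4   ]
slot [ 0.6129 -0.0517  0.0726] [-0.3  0.  -0.4 -0. ] top@z [ 0.6125 -0.0526] scene@z [ 0.617 -0.05 ]
pull [ 0.5118 -0.1049  0.0999] [ 0.2 -0.   0.2  0. ] top@z [ 0.5117 -0.1044] scene@z [ 0.5119 -0.1054]
tip scene [0.457  0.3597 0.058 ]
[[ 0.6895 -0.0281  0.076 ]
 [ 0.5473 -0.0393  0.076 ]
 [ 0.6963 -0.1282  0.076 ]
 [ 0.5543 -0.1377  0.076 ]]
yaw 4.507030041547258 3.806122767600631
[[333.088    0.     271.8314]
 [  0.     333.088  212.1823]
 [  0.       0.       1.    ]] [[ 0.3069 -0.9517 -0.0005]
 [-0.9015 -0.2909  0.3205]
 [-0.3051 -0.0979 -0.9473]] [ 0.2544 -0.5215  0.3747] 0.022325001213446424
[0.7898 0.4009 0.205 ]
[0.2309 0.4211 0.205 ]
```

The heights agree with what was given: top at about 0.212, slot at about 0.073, pull at 0.100. The awl is at about (0.456, 0.356) and the V-nailer's yaw is about 4°. I'll move out over the slot on the way and turn the tool toward yaw 180.

>>> servo_tool(
  series=[
    {"x": 41, "y": 30, "z": 10, "az": 0.12},
    {"x": 76, "y": 60, "z": 20, "az": 0.24},
    {"x": 110, "y": 95, "z": 30, "az": 0.36},
    {"x": 145, "y": 130, "z": 36, "az": 0.48},
    {"x": 175, "y": 165, "z": 36, "az": 0.6},
    {"x": 205, "y": 200, "z": 36, "az": 0.72},
    {"x": 235, "y": 235, "z": 36, "az": 0.84},
    {"x": 260, "y": 270, "z": 36, "az": 0.96},
    {"x": 285, "y": 305, "z": 36, "az": 1.08},
    {"x": 305, "y": 340, "z": 36, "az": 1.2},
    {"x": 323, "y": 375, "z": 36, "az": 1.32},
    {"x": 323, "y": 415, "z": 36, "az": 1.41},
  ],
  fingers=46,
  newtons=60,
)

```text
$.series[0]: bad value
```

>>> servo_tool(
  series=[
    {"x": 30, "y": 25, "z": 10, "ax": 0, "ay": 0, "az": 0.12},
    {"x": 60, "y": 55, "z": 20, "ax": 0, "ay": 0, "az": 0.24},
    {"x": 90, "y": 84, "z": 30, "ax": 0, "ay": 0, "az": 0.36},
    {"x": 120, "y": 113, "z": 36, "ax": 0, "ay": 0, "az": 0.48},
    {"x": 150, "y": 142, "z": 36, "ax": 0, "ay": 0, "az": 0.6},
    {"x": 180, "y": 171, "z": 36, "ax": 0, "ay": 0, "az": 0.72},
    {"x": 210, "y": 200, "z": 36, "ax": 0, "ay": 0, "az": 0.84},
    {"x": 240, "y": 229, "z": 36, "ax": 0, "ay": 0, "az": 0.96},
    {"x": 265, "y": 262, "z": 36, "ax": 0, "ay": 0, "az": 1.08},
    {"x": 290, "y": 295, "z": 36, "ax": 0, "ay": 0, "az": 1.2},
    {"x": 310, "y": 330, "z": 36, "ax": 0, "ay": 0, "az": 1.32},
    {"x": 323, "y": 369, "z": 36, "ax": 0, "ay": 0, "az": 1.41},
  ],
  fingers=46,
  newtons=60,
)

```text
t: 1.1
tcp_pos: [0.5011, -0.1777, 0.4401]
tool_rot: [180.0, -0.0, 99.0]
ft_force: [1.3, -0.6, -0.3]
gripper_width: 0.536
grasp_force: 0.0
```

>>> servo_tool(
  series=[
    {"x": 15, "y": 18, "z": 0, "ax": 0, "ay": 0, "az": 0.12},
    {"x": 30, "y": 36, "z": 0, "ax": 0, "ay": 0, "az": 0.24},
    {"x": 45, "y": 54, "z": 0, "ax": 0, "ay": 0, "az": 0.36},
    {"x": 60, "y": 72, "z": 0, "ax": 0, "ay": 0, "az": 0.48},
    {"x": 75, "y": 90, "z": 0, "ax": 0, "ay": 0, "az": 0.6},
    {"x": 90, "y": 108, "z": 0, "ax": 0, "ay": 0, "az": 0.72},
    {"x": 99, "y": 126, "z": -20, "ax": 0, "ay": 0, "az": 0.84},
    {"x": 99, "y": 126, "z": -40, "ax": 0, "ay": 0, "az": 0.96},
    {"x": 99, "y": 126, "z": -40, "ax": 0, "ay": 0, "az": 1.08},
    {"x": 99, "y": 126, "z": -40, "ax": 0, "ay": 0, "az": 1.2},
    {"x": 99, "y": 126, "z": -40, "ax": 0, "ay": 0, "az": 1.32},
    {"x": 99, "y": 126, "z": -40, "ax": 0, "ay": 0, "az": 1.414},
  ],
)

```text
t: 2.1
tcp_pos: [0.5985, -0.0532, 0.3999]
tool_rot: [180.0, -0.1, -179.9]
ft_force: [-0.6, -0.8, 0.4]
gripper_width: 0.537
grasp_force: 0.0
```

```bash
python3 - <<'E'
from h import *
import pickle
ci=camera_info("wrist");im=get_image("wrist");pickle.dump((ci,im),open("w1.pkl","wb"))
print(np.round(proj(ci,[.613,-.052,.076]),1),np.round(proj(ci,[.512,-.105,.1]),1))
cv2.imwrite("pics/w1.png",cv2.resize(im,(800,600),interpolation=cv2.INTER_CUBIC)); print(robot.read_state()["tcp_pos"])
E
```

```text
[273.4 210.9] [204.4  95.5]
[ 0.5984775  -0.05322094  0.40005223]
```

View pics/w1.png

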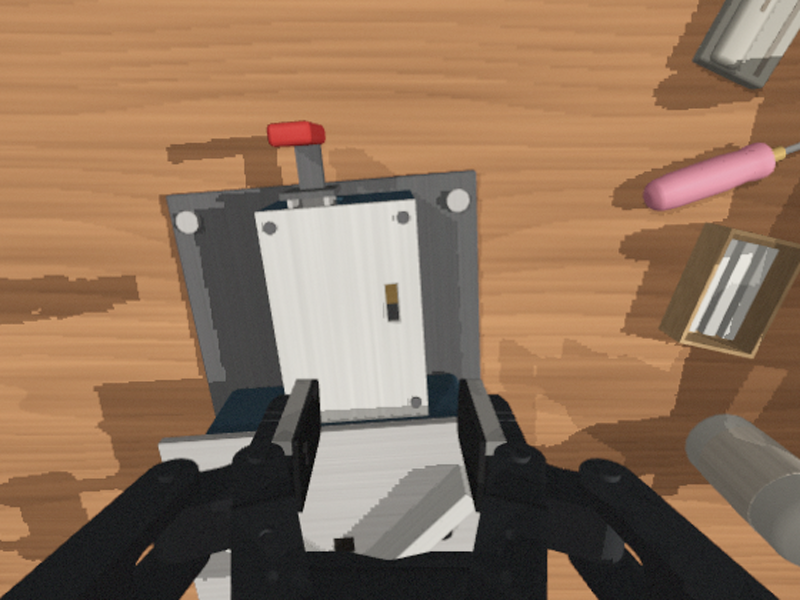

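The wrist view shows the slot centre at (392,302) in the 800-pixel picture, within 1 px of the prediction, and the pull at (295,130). Next, hover over the bradawl at (0.456, 0.356).

>>> servo_tool(
  series=[
    {"x": -14, "y": 38, "z": 0, "ax": 0, "ay": 0, "az": 0},
    {"x": -28, "y": 76, "z": 10, "ax": 0, "ay": 0, "az": 0},
    {"x": -42, "y": 114, "z": 20, "ax": 0, "ay": 0, "az": 0},
    {"x": -56, "y": 152, "z": 30, "ax": 0, "ay": 0, "az": 0},
    {"x": -70, "y": 190, "z": 40, "ax": 0, "ay": 0, "az": 0},
    {"x": -84, "y": 228, "z": 40, "ax": 0, "ay": 0, "az": 0},
    {"x": -98, "y": 266, "z": 40, "ax": 0, "ay": 0, "az": 0},
    {"x": -112, "y": 304, "z": 40, "ax": 0, "ay": 0, "az": 0},
    {"x": -126, "y": 342, "z": 40, "ax": 0, "ay": 0, "az": 0},
    {"x": -136, "y": 375, "z": 40, "ax": 0, "ay": 0, "az": 0},
    {"x": -143, "y": 408, "z": 40, "ax": 0, "ay": 0, "az": 0},
    {"x": -143, "y": 408, "z": 40, "ax": 0, "ay": 0, "az": 0},
  ],
)

```text
t: 3.15
tcp_pos: [0.4539, 0.3594, 0.4401]
tool_rot: [179.8, -0.1, 179.9]
ft_force: [-0.0, -0.7, -0.1]
gripper_width: 0.537
grasp_force: 0.0
```

```bash
python3 - <<'E'
from h import *
import pickle
o=pickle.load(open("w1.pkl","rb"))[0];s=atz(o,274.2,211.8,.076);print("slot",s,"pull",atz(o,204.5,93.5,.1))
ci=camera_info("wrist");im=get_image("wrist");pickle.dump((ci,im),open("w2.pkl","wb"))
print(np.round(proj(ci,[.456,.356,.216]),1),np.round(proj(ci,[.456,.356,.136]),1))
cv2.imwrite("pics/w2.png",cv2.resize(im,(800,600),interpolation=cv2.INTER_CUBIC)); print(robot.read_state()["tcp_pos"])
E
```

```text
slot [ 0.6138435  -0.05124066  0.076     ] pull [ 0.51055925 -0.10486137  0.1       ]
[265.8 241.8] [267.2 204.5]
[0.45456377 0.3571543  0.44001339]
```

View pics/w2.png

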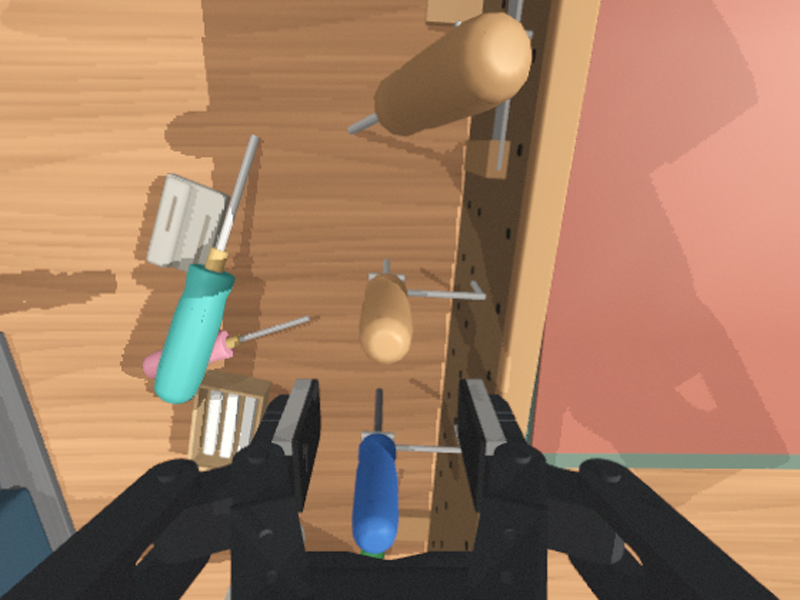

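The picture shows the awl's handle top at (386,342) with its shoulder at (387,277), so it hangs upright. The panel's front top edge is near (515,345). Computing the correction.

```bash
python3 - <<'E'
from h import *
import pickle
c=pickle.load(open("w2.pkl","rb"))[0]
print(atz(c,270.2,241,.213),atz(c,270.5,193,.136),"panel front",atz(c,515*.7,345*.7,.205), "ring side", atz(c,387*.7,277*.7,.136))
E
```

```text
[0.45676368 0.35878366 0.213     ] [0.44576448 0.3588551  0.136     ] panel front [0.46076785 0.41936613 0.205     ] ring side [0.4465618  0.35919422 0.136     ]
```

>>> servo_tool(
  series=[
    {"x": 2.5, "y": 1.6, "z": -20, "ax": 0, "ay": 0, "az": 0},
    {"x": 2.5, "y": 1.6, "z": -45, "ax": 0, "ay": 0, "az": 0},
    {"x": 2.5, "y": 1.6, "z": -70, "ax": 0, "ay": 0, "az": 0},
    {"x": 2.5, "y": 1.6, "z": -90, "ax": 0, "ay": 0, "az": 0},
    {"x": 2.5, "y": 1.6, "z": -103, "ax": 0, "ay": 0, "az": 0},
    {"x": 2.5, "y": 1.6, "z": -103, "ax": 0, "ay": 0, "az": 0},
    {"x": 2.5, "y": 1.6, "z": -103, "ax": 0, "ay": 0, "az": 0},
  ],
)

```text
t: 3.78
tcp_pos: [0.4584, 0.3553, 0.3373]
tool_rot: [-179.9, -0.1, 179.6]
ft_force: [1.2, -0.3, 0.1]
gripper_width: 0.543
grasp_force: 0.0
```

```bash
python3 - <<'E'
from h import *
import pickle
ci=camera_info("wrist");im=get_image("wrist");pickle.dump((ci,im),open("w3.pkl","wb"))
cv2.imwrite("pics/w3.png",cv2.resize(im,(800,600),interpolation=cv2.INTER_CUBIC)); s=robot.read_state();print(s["tcp_pos"],s["ft_force"])
print([np.round(proj(ci,[.457,.3588,z])/.7) for z in (.213,.136,.058)])
E
```

```text
[0.45856886 0.35568679 0.33838449] [-0.47932612 -0.42814105  0.84811338]
[array([404., 497.]), array([398., 360.]), array([396., 299.])]
```

View pics/w3.png

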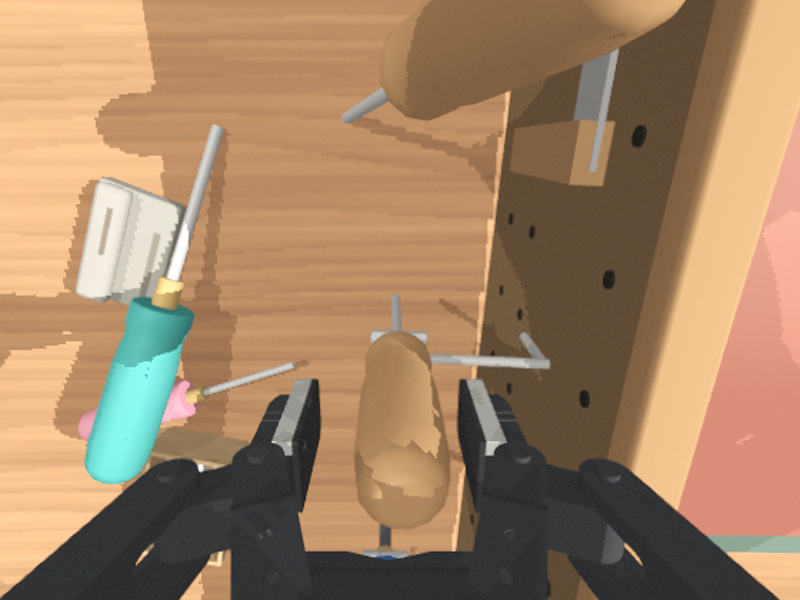

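The awl's handle is between the fingers, at 402 against a finger mid of 389, so about 3.5 mm toward +y is needed. I'll correct that and close.

>>> servo_tool(
  series=[
    {"x": -1.5, "y": 3.5, "z": 0, "ax": 0, "ay": 0, "az": 0},
    {"x": -1.5, "y": 3.5, "z": 0, "ax": 0, "ay": 0, "az": 0},
    {"x": -1.5, "y": 3.5, "z": 0, "ax": 0, "ay": 0, "az": 0},
    {"x": -1.5, "y": 3.5, "z": 0, "ax": 0, "ay": 0, "az": 0},
  ],
)

```text
t: 4.17
tcp_pos: [0.4565, 0.3599, 0.3385]
tool_rot: [180.0, 0.1, 179.7]
ft_force: [-0.3, -0.8, -0.7]
gripper_width: 0.542
grasp_force: 0.0
```

>>> servo_tool(
  series=[
    {"x": 0, "y": 0, "z": 0, "ax": 0, "ay": 0, "az": 0},
    {"x": 0, "y": 0, "z": 0, "ax": 0, "ay": 0, "az": 0},
    {"x": 0, "y": 0, "z": 0, "ax": 0, "ay": 0, "az": 0},
    {"x": 0, "y": 0, "z": 0, "ax": 0, "ay": 0, "az": 0},
    {"x": 0, "y": 0, "z": 0, "ax": 0, "ay": 0, "az": 0},
    {"x": 0, "y": 0, "z": 0, "ax": 0, "ay": 0, "az": 0},
    {"x": 0, "y": 0, "z": 0, "ax": 0, "ay": 0, "az": 0},
    {"x": 0, "y": 0, "z": 0, "ax": 0, "ay": 0, "az": 0},
  ],
  fingers=15,
  newtons=60,
)

```text
t: 4.83
tcp_pos: [0.4565, 0.3597, 0.3381]
tool_rot: [180.0, 0.0, 179.7]
ft_force: [-0.7, -1.0, 5.3]
gripper_width: 0.287
grasp_force: 58.8
```

```bash
python3 - <<'E'
from h import *
import pickle
ci=camera_info("wrist");im=get_image("wrist");pickle.dump((ci,im),open("w4.pkl","wb"))
for i in range(3):
    s=robot.read_state();print(s["t"],s["tcp_pos"],s["ft_force"],s["ft_torque"],s["joints"]); get_image("wrist")
E
```

```text
4.8833 [0.45654372 0.35973578 0.33814095] [-1.21498905 -0.08150667  5.55305852] [-0.23736243  0.19101801  0.0757241 ] [ 3.71039830e+01  2.16533661e+01  9.46380229e+01 -5.17796349e-03
  6.36852415e+01 -5.26201819e+01]
4.9333 [0.45652864 0.3597222  0.33813031] [-1.11109095 -1.53649184  5.96542379] [-0.19862494  0.16990476 -0.0235807 ] [ 3.71033870e+01  2.16528722e+01  9.46404933e+01 -3.27796937e-03
  6.36866022e+01 -5.26189868e+01]
4.9833 [0.45653331 0.35974329 0.338145  ] [-0.55869148 -1.59833244  4.8109665 ] [-0.22545631  0.18327381 -0.02803335] [ 3.71049910e+01  2.16527347e+01  9.46383940e+01 -4.27681336e-03
  6.36848873e+01 -5.26226410e+01]
```

>>> servo_tool(
  series=[
    {"x": 0, "y": 0, "z": 10, "ax": 0, "ay": 0, "az": 0},
    {"x": 0, "y": 0, "z": 22, "ax": 0, "ay": 0, "az": 0},
    {"x": 0, "y": 0, "z": 35, "ax": 0, "ay": 0, "az": 0},
    {"x": 0, "y": 0, "z": 50, "ax": 0, "ay": 0, "az": 0},
    {"x": 0, "y": 0, "z": 65, "ax": 0, "ay": 0, "az": 0},
    {"x": 0, "y": 0, "z": 80, "ax": 0, "ay": 0, "az": 0},
    {"x": 0, "y": 0, "z": 95, "ax": 0, "ay": 0, "az": 0},
    {"x": 0, "y": 0, "z": 105, "ax": 0, "ay": 0, "az": 0},
    {"x": 0, "y": 0, "z": 105, "ax": 0, "ay": 0, "az": 0},
  ],
)

```text
t: 5.78
tcp_pos: [0.4568, 0.3601, 0.445]
tool_rot: [179.8, 0.2, 179.7]
ft_force: [0.3, 0.3, -0.4]
gripper_width: 0.289
grasp_force: 58.7
```

>>> servo_tool(
  series=[
    {"x": 8, "y": -20, "z": 0, "ax": 0, "ay": 0, "az": 0},
    {"x": 20, "y": -55, "z": 0, "ax": 0, "ay": 0, "az": 0},
    {"x": 34, "y": -92, "z": 0, "ax": 0, "ay": 0, "az": 0},
    {"x": 48, "y": -130, "z": 0, "ax": 0, "ay": 0, "az": 0},
    {"x": 62, "y": -168, "z": 0, "ax": 0, "ay": 0, "az": 0},
    {"x": 76, "y": -206, "z": 0, "ax": 0, "ay": 0, "az": 0},
    {"x": 90, "y": -244, "z": 0, "ax": 0, "ay": 0, "az": 0},
    {"x": 104, "y": -282, "z": 0, "ax": 0, "ay": 0, "az": 0},
    {"x": 118, "y": -320, "z": -10, "ax": 0, "ay": 0, "az": 0},
    {"x": 132, "y": -357, "z": -25, "ax": 0, "ay": 0, "az": 0},
    {"x": 146, "y": -390, "z": -40, "ax": 0, "ay": 0, "az": 0},
    {"x": 157, "y": -411, "z": -55, "ax": 0, "ay": 0, "az": 0},
  ],
)

```text
t: 6.78
tcp_pos: [0.614, -0.0546, 0.3859]
tool_rot: [-179.9, -0.1, 179.6]
ft_force: [-0.3, 0.5, -1.1]
gripper_width: 0.286
grasp_force: 58.9
```

>>> servo_tool(
  series=[
    {"x": 0, "y": 0, "z": 0, "ax": 0, "ay": 0, "az": 0},
    {"x": 0, "y": 0, "z": 0, "ax": 0, "ay": 0, "az": 0},
    {"x": 0, "y": 0, "z": 0, "ax": 0, "ay": 0, "az": 0},
    {"x": 0, "y": 0, "z": 0, "ax": 0, "ay": 0, "az": 0},
    {"x": 0, "y": 0, "z": 0, "ax": 0, "ay": 0, "az": 0},
  ],
)

```text
t: 7.2
tcp_pos: [0.6133, -0.05, 0.3886]
tool_rot: [180.0, 0.1, 179.8]
ft_force: [0.6, 0.0, -0.5]
gripper_width: 0.293
grasp_force: 58.9
```

```bash
python3 - <<'E'
from h import *
import pickle
s=robot.read_state();print(s["tcp_pos"],s["tool_rot"],s["ft_force"])
ci=camera_info("wrist");im=get_image("wrist");pickle.dump((ci,im),open("w5.pkl","wb"))
p=s["tcp_pos"];
print("pred tip",proj(ci,[p[0],p[1],p[2]-.28]),"slot",proj(ci,[.6138,-.0512,.076]))
T=camera_info("top");tp=get_image("top")
print("top pred tip",proj(T,[p[0],p[1],p[2]-.28]))
o=np.zeros((600,800,3),np.uint8)
o[:,:600]=cv2.resize(im[90:240,200:350],(600,600),interpolation=cv2.INTER_CUBIC)
cv2.imwrite("pics/w5.png",o[:,:600])
E
```

```text
[ 0.61325005 -0.04996027  0.3886374 ] [1.79988047e+02 7.74622560e-02 1.79821197e+02] [ 0.62502339  0.04677253 -0.52677662]
pred tip [272.15335357 210.07585807] slot [270.75843584 199.05173785]
top pred tip [287.63567205 184.04557544]
```

View pics/w5.png

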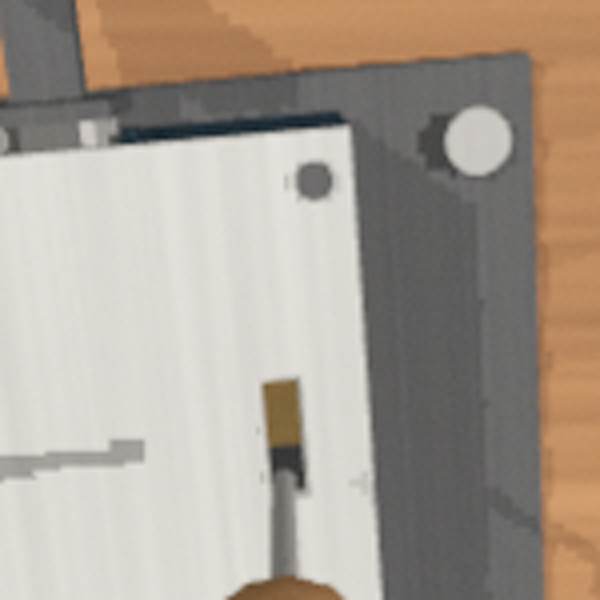

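In the crop the tip is at (287,473) and the slot centre at (285.5,435). Working out the difference.

```bash
python3 - <<'E'
from h import *
import pickle
ci=pickle.load(open("w5.pkl","rb"))[0]
a=atz(ci,271.75,208.25,.1086);b=atz(ci,271.4,198.8,.076);print(a,b,b-a)
for u,v in [(281,380),(291,490)]: print(atz(ci,200+u/4,90+v/4,.076))
E
```

```text
[ 0.61173842 -0.05027405  0.1086    ] [ 0.61356968 -0.05063046  0.076     ] [ 0.00183126 -0.00035641 -0.0326    ]
[ 0.60100582 -0.05158053  0.076     ]
[ 0.62639556 -0.04947352  0.076     ]
```

>>> servo_tool(
  series=[
    {"x": 2, "y": -0.4, "z": -7, "ax": 0, "ay": 0, "az": 0},
    {"x": 2, "y": -0.4, "z": -14, "ax": 0, "ay": 0, "az": 0},
    {"x": 2, "y": -0.4, "z": -21, "ax": 0, "ay": 0, "az": 0},
    {"x": 2, "y": -0.4, "z": -27, "ax": 0, "ay": 0, "az": 0},
    {"x": 2, "y": -0.4, "z": -29, "ax": 0, "ay": 0, "az": 0},
    {"x": 2, "y": -0.4, "z": -29, "ax": 0, "ay": 0, "az": 0},
    {"x": 2, "y": -0.4, "z": -29, "ax": 0, "ay": 0, "az": 0},
    {"x": 2, "y": -0.4, "z": -29, "ax": 0, "ay": 0, "az": 0},
  ],
)

```text
t: 7.97
tcp_pos: [0.6157, -0.0517, 0.359]
tool_rot: [180.0, 0.0, 179.7]
ft_force: [0.2, -0.0, -0.8]
gripper_width: 0.29
grasp_force: 58.9
```

```bash
python3 - <<'E'
from h import *
import pickle
s=robot.read_state();print(s["tcp_pos"],s["tool_rot"],s["ft_force"])
ci=camera_info("wrist");im=get_image("wrist");pickle.dump((ci,im),open("w6.pkl","wb"))
p=s["tcp_pos"]
print("pred tip",proj(ci,[p[0],p[1],p[2]-.28]),"slot",proj(ci,[.6136,-.0506,.076]))
cv2.imwrite("pics/w6.png",cv2.resize(im[110:210,220:320],(600,600),interpolation=cv2.INTER_CUBIC))
E
```

```text
[ 0.61565739 -0.0516895   0.35900594] [1.79997346e+02 3.61728694e-02 1.79720115e+02] [ 0.18461062 -0.02453758 -0.79275004]
pred tip [272.20043358 210.31347853] slot [273.5494071  206.67944612]
```

View pics/w6.png

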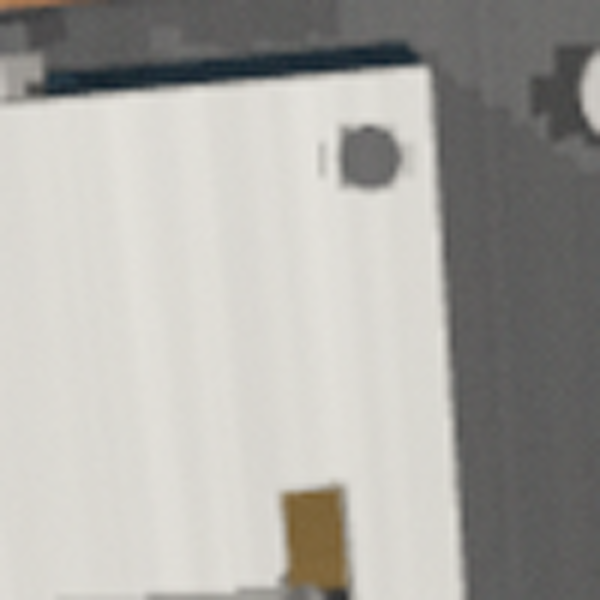

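The tip is about 1 mm to the -y side of the slot's centreline (313 against 320 in the crop), which agrees with the TCP reading. I'll nudge it over and settle.

>>> servo_tool(
  series=[
    {"x": -0.5, "y": 1.3, "z": 0, "ax": 0, "ay": 0, "az": 0},
    {"x": -0.5, "y": 1.3, "z": 0, "ax": 0, "ay": 0, "az": 0},
    {"x": -0.5, "y": 1.3, "z": 0, "ax": 0, "ay": 0, "az": 0},
    {"x": -0.5, "y": 1.3, "z": 0, "ax": 0, "ay": 0, "az": 0},
    {"x": -0.5, "y": 1.3, "z": 0, "ax": 0, "ay": 0, "az": 0},
  ],
)

```text
t: 8.43
tcp_pos: [0.615, -0.0503, 0.3588]
tool_rot: [180.0, 0.0, 179.7]
ft_force: [0.0, -0.3, -0.7]
gripper_width: 0.291
grasp_force: 58.9
```

```bash
python3 - <<'E'
from h import *
import pickle
s=robot.read_state();print(s["tcp_pos"],s["tool_rot"],s["ft_force"])
ci=camera_info("wrist");im=get_image("wrist");pickle.dump((ci,im),open("w7.pkl","wb"))
p=s["tcp_pos"]
print("pred tip",proj(ci,[p[0],p[1],p[2]-.28]),"slot",proj(ci,[.6136,-.0506,.076]))
g=cv2.cvtColor(im,cv2.COLOR_BGR2GRAY)
for v in range(190,232,3): print(v,g[v,258:290])
E
```

```text
[ 0.6150052  -0.05031014  0.35882682] [1.79998690e+02 8.48737225e-03 1.79726215e+02] [ 0.04031375 -0.3009117  -0.68377193]
pred tip [272.19297127 210.47383921] slot [271.82171501 207.69381615]
190 [217 215 213 214 213 213 213 215 216 218 218 216 217 216 220 217 217 217
 218 219 217 215 214 213 216 217 217 218 215 214 215 215]
193 [217 215 212 213 213 213 193 159 134 123 112 106 103 106 101 103 113 144
 203 219 218 217 214 213 215 216 217 216 215 215 215 214]
196 [218 216 212 213 213 214 208 157 102 102 102 102 103 103 103 101 101 142
 192 214 219 216 213 214 214 216 218 217 216 215 215 214]
199 [218 218 213 213 212 213 213 171 115 104 101 100 104 105 104 103 104 131
 177 210 219 217 214 214 214 215 217 217 217 215 214 215]
202 [218 219 215 213 213 213 215 187 131 104 103 102 101 102 103 101 105 124
 163 208 218 216 214 213 214 215 216 217 217 214 214 215]
205 [218 217 215 214 214 213 215 188 135 108 106 105 104 104 105 106 106 121
 146 205 217 218 215 214 214 214 216 218 218 215 214 215]
208 [160 161 159 156 158 157 149 134 115 102 105 106 108 121 129 119 100  92
 141 193 215 218 216
[... 282 characters left out ...]
 194 195 211 218 215 215]
217 [218 217 218 216 215 213 181 201 210 157 104 106 108 120 133 133  92  57
  77 143 193 204 205 197 194 193 195 196 196 196 194 195]
220 [218 216 217 217 214 214 193 186 206 172 113 107 109 120 135 147 106  54
  56 151 192 212 217 208 201 199 201 203 199 196 196 194]
223 [220 218 217 217 214 214 214 213 215 176 121 107 107 119 132 146 155 158
 163 168 184 209 216 216 213 213 212 214 208 203 203 202]
226 [220 217 216 218 216 214 214 214 213 174 120 108 107 117 134 145 188 211
 218 220 219 219 218 217 216 213 213 214 217 217 217 214]
229 [221 219 218 218 217 215 214 213 214 173 121 108 108 118 130 143 186 212
 217 220 219 218 217 216 215 214 214 215 216 217 218 215]
```

The blade's centre is about 0.6 mm off the slot's centreline, inside the 1.6 mm clearance. I'll shift 0.5 mm and enter carefully.

>>> servo_tool(
  series=[
    {"x": 0, "y": 0.5, "z": 0, "ax": 0, "ay": 0, "az": 0},
    {"x": 0, "y": 0.5, "z": -1, "ax": 0, "ay": 0, "az": 0},
    {"x": 0, "y": 0.5, "z": -2, "ax": 0, "ay": 0, "az": 0},
    {"x": 0, "y": 0.5, "z": -3, "ax": 0, "ay": 0, "az": 0},
    {"x": 0, "y": 0.5, "z": -3.7, "ax": 0, "ay": 0, "az": 0},
    {"x": 0, "y": 0.5, "z": -4, "ax": 0, "ay": 0, "az": 0},
  ],
)

```text
t: 8.98
tcp_pos: [0.615, -0.0498, 0.3545]
tool_rot: [180.0, -0.0, 179.7]
ft_force: [0.5, 0.0, 0.0]
gripper_width: 0.29
grasp_force: 58.9
```

>>> servo_tool(
  series=[
    {"x": 0, "y": 0, "z": -0.7, "ax": 0, "ay": 0, "az": 0},
    {"x": 0, "y": 0, "z": -1.4, "ax": 0, "ay": 0, "az": 0},
    {"x": 0, "y": 0, "z": -2, "ax": 0, "ay": 0, "az": 0},
    {"x": 0, "y": 0, "z": -2, "ax": 0, "ay": 0, "az": 0},
  ],
)

```text
t: 9.32
tcp_pos: [0.615, -0.0498, 0.3526]
tool_rot: [180.0, -0.0, 179.7]
ft_force: [-0.5, 0.3, -0.9]
gripper_width: 0.294
grasp_force: 58.9
```

The tip is in the slot with no force. Descending to about 20 mm, just short of the earliest tab depth.

>>> servo_tool(
  series=[
    {"x": 0, "y": 0, "z": -1.5, "ax": 0, "ay": 0, "az": 0},
    {"x": 0, "y": 0, "z": -3, "ax": 0, "ay": 0, "az": 0},
    {"x": 0, "y": 0, "z": -5, "ax": 0, "ay": 0, "az": 0},
    {"x": 0, "y": 0, "z": -7, "ax": 0, "ay": 0, "az": 0},
    {"x": 0, "y": 0, "z": -9, "ax": 0, "ay": 0, "az": 0},
    {"x": 0, "y": 0, "z": -11, "ax": 0, "ay": 0, "az": 0},
    {"x": 0, "y": 0, "z": -13, "ax": 0, "ay": 0, "az": 0},
    {"x": 0, "y": 0, "z": -15, "ax": 0, "ay": 0, "az": 0},
    {"x": 0, "y": 0, "z": -17, "ax": 0, "ay": 0, "az": 0},
    {"x": 0, "y": 0, "z": -17, "ax": 0, "ay": 0, "az": 0},
  ],
)

```text
t: 10.15
tcp_pos: [0.6149, -0.0498, 0.3352]
tool_rot: [180.0, -0.1, 179.7]
ft_force: [0.2, -0.4, -1.2]
gripper_width: 0.292
grasp_force: 58.9
```

>>> servo_tool(
  series=[
    {"x": 0, "y": 0, "z": -1, "ax": 0, "ay": 0, "az": 0},
    {"x": 0, "y": 0, "z": -2, "ax": 0, "ay": 0, "az": 0},
    {"x": 0, "y": 0, "z": -3, "ax": 0, "ay": 0, "az": 0},
    {"x": 0, "y": 0, "z": -4, "ax": 0, "ay": 0, "az": 0},
    {"x": 0, "y": 0, "z": -4, "ax": 0, "ay": 0, "az": 0},
  ],
)

```text
t: 10.57
tcp_pos: [0.615, -0.0498, 0.3315]
tool_rot: [180.0, -0.0, 179.7]
ft_force: [-0.1, -0.0, 0.3]
gripper_width: 0.287
grasp_force: 58.9
```

>>> servo_tool(
  series=[
    {"x": 0, "y": 0, "z": -1, "ax": 0, "ay": 0, "az": 0},
    {"x": 0, "y": 0, "z": -2, "ax": 0, "ay": 0, "az": 0},
    {"x": 0, "y": 0, "z": -3, "ax": 0, "ay": 0, "az": 0},
    {"x": 0, "y": 0, "z": -4, "ax": 0, "ay": 0, "az": 0},
    {"x": 0, "y": 0, "z": -4, "ax": 0, "ay": 0, "az": 0},
  ],
)

```text
t: 10.98
tcp_pos: [0.615, -0.0498, 0.3275]
tool_rot: [180.0, -0.0, 179.7]
ft_force: [-0.0, 0.1, -1.3]
gripper_width: 0.287
grasp_force: 58.9
```

>>> servo_tool(
  series=[
    {"x": 0, "y": 0, "z": -1, "ax": 0, "ay": 0, "az": 0},
    {"x": 0, "y": 0, "z": -2, "ax": 0, "ay": 0, "az": 0},
    {"x": 0, "y": 0, "z": -3, "ax": 0, "ay": 0, "az": 0},
    {"x": 0, "y": 0, "z": -4, "ax": 0, "ay": 0, "az": 0},
    {"x": 0, "y": 0, "z": -4, "ax": 0, "ay": 0, "az": 0},
  ],
)

```text
t: 11.4
tcp_pos: [0.615, -0.0498, 0.3234]
tool_rot: [180.0, -0.0, 179.7]
ft_force: [0.2, 0.3, -1.1]
gripper_width: 0.292
grasp_force: 58.9
```

>>> servo_tool(
  series=[
    {"x": 0, "y": 0, "z": -1, "ax": 0, "ay": 0, "az": 0},
    {"x": 0, "y": 0, "z": -2, "ax": 0, "ay": 0, "az": 0},
    {"x": 0, "y": 0, "z": -3, "ax": 0, "ay": 0, "az": 0},
    {"x": 0, "y": 0, "z": -4, "ax": 0, "ay": 0, "az": 0},
    {"x": 0, "y": 0, "z": -4, "ax": 0, "ay": 0, "az": 0},
  ],
)

```text
t: 11.82
tcp_pos: [0.615, -0.0498, 0.3194]
tool_rot: [180.0, -0.0, 179.7]
ft_force: [-0.4, 0.6, -1.2]
gripper_width: 0.288
grasp_force: 58.9
```

Depth is now 36.6 mm with no touch yet.

>>> servo_tool(
  series=[
    {"x": 0, "y": 0, "z": -1, "ax": 0, "ay": 0, "az": 0},
    {"x": 0, "y": 0, "z": -2, "ax": 0, "ay": 0, "az": 0},
    {"x": 0, "y": 0, "z": -3, "ax": 0, "ay": 0, "az": 0},
    {"x": 0, "y": 0, "z": -4, "ax": 0, "ay": 0, "az": 0},
    {"x": 0, "y": 0, "z": -4, "ax": 0, "ay": 0, "az": 0},
  ],
)

```text
t: 12.23
tcp_pos: [0.6149, -0.0498, 0.3154]
tool_rot: [180.0, -0.0, 179.7]
ft_force: [0.2, 0.1, -1.3]
gripper_width: 0.289
grasp_force: 58.9
```

>>> servo_tool(
  series=[
    {"x": 0, "y": 0, "z": -1, "ax": 0, "ay": 0, "az": 0},
    {"x": 0, "y": 0, "z": -2, "ax": 0, "ay": 0, "az": 0},
    {"x": 0, "y": 0, "z": -3, "ax": 0, "ay": 0, "az": 0},
    {"x": 0, "y": 0, "z": -4, "ax": 0, "ay": 0, "az": 0},
    {"x": 0, "y": 0, "z": -4, "ax": 0, "ay": 0, "az": 0},
  ],
)

```text
t: 12.65
tcp_pos: [0.615, -0.0498, 0.3114]
tool_rot: [180.0, -0.0, 179.7]
ft_force: [0.7, -0.6, -0.6]
gripper_width: 0.293
grasp_force: 58.9
```

>>> servo_tool(
  series=[
    {"x": 0, "y": 0, "z": -1, "ax": 0, "ay": 0, "az": 0},
    {"x": 0, "y": 0, "z": -2, "ax": 0, "ay": 0, "az": 0},
    {"x": 0, "y": 0, "z": -3, "ax": 0, "ay": 0, "az": 0},
    {"x": 0, "y": 0, "z": -4, "ax": 0, "ay": 0, "az": 0},
    {"x": 0, "y": 0, "z": -4, "ax": 0, "ay": 0, "az": 0},
  ],
)

```text
t: 13.07
tcp_pos: [0.6151, -0.0495, 0.309]
tool_rot: [179.9, 0.1, 179.7]
ft_force: [-2.0, 1.2, 5.6]
gripper_width: 0.292
grasp_force: 59.5
```

Contact. Continuing in 1 mm steps.

>>> servo_tool(
  series=[
    {"x": 0, "y": 0, "z": -0.5, "ax": 0, "ay": 0, "az": 0},
    {"x": 0, "y": 0, "z": -1, "ax": 0, "ay": 0, "az": 0},
    {"x": 0, "y": 0, "z": -1, "ax": 0, "ay": 0, "az": 0},
  ],
)

```text
t: 13.32
tcp_pos: [0.6152, -0.0493, 0.3082]
tool_rot: [179.9, 0.1, 179.7]
ft_force: [-1.1, 1.3, 5.6]
gripper_width: 0.285
grasp_force: 59.5
```

>>> servo_tool(
  series=[
    {"x": 0, "y": 0, "z": -0.5, "ax": 0, "ay": 0, "az": 0},
    {"x": 0, "y": 0, "z": -1, "ax": 0, "ay": 0, "az": 0},
    {"x": 0, "y": 0, "z": -1, "ax": 0, "ay": 0, "az": 0},
  ],
)

```text
t: 13.57
tcp_pos: [0.6151, -0.0492, 0.3073]
tool_rot: [179.9, 0.1, 179.7]
ft_force: [-1.2, 2.4, 6.4]
gripper_width: 0.295
grasp_force: 59.5
```

>>> servo_tool(
  series=[
    {"x": 0, "y": 0, "z": -0.5, "ax": 0, "ay": 0, "az": 0},
    {"x": 0, "y": 0, "z": -1, "ax": 0, "ay": 0, "az": 0},
    {"x": 0, "y": 0, "z": -1, "ax": 0, "ay": 0, "az": 0},
  ],
)

```text
t: 13.82
tcp_pos: [0.6152, -0.0492, 0.3065]
tool_rot: [179.9, 0.1, 179.7]
ft_force: [-1.5, 2.4, 7.3]
gripper_width: 0.285
grasp_force: 59.5
```

>>> servo_tool(
  series=[
    {"x": 0, "y": 0, "z": -0.5, "ax": 0, "ay": 0, "az": 0},
    {"x": 0, "y": 0, "z": -1, "ax": 0, "ay": 0, "az": 0},
    {"x": 0, "y": 0, "z": -1, "ax": 0, "ay": 0, "az": 0},
  ],
)

```text
t: 14.07
tcp_pos: [0.6152, -0.0491, 0.3059]
tool_rot: [179.9, 0.1, 179.7]
ft_force: [-1.7, 2.0, 8.6]
gripper_width: 0.288
grasp_force: 59.6
```

>>> servo_tool(
  series=[
    {"x": 0, "y": 0, "z": -0.5, "ax": 0, "ay": 0, "az": 0},
    {"x": 0, "y": 0, "z": -1, "ax": 0, "ay": 0, "az": 0},
    {"x": 0, "y": 0, "z": -1, "ax": 0, "ay": 0, "az": 0},
  ],
)

```text
t: 14.32
tcp_pos: [0.6152, -0.0494, 0.3043]
tool_rot: [179.9, 0.1, 179.7]
ft_force: [-1.3, 1.3, 5.4]
gripper_width: 0.29
grasp_force: 59.3
```

```bash
cat > red.py <<'E'
from h import *
def red(im):
    h=im.astype(int);m=(h[...,2]>120)&(h[...,1]<60)&(h[...,0]<60);m[:200]=0;m[:, :290]=0;m[:,320:]=0
    v,u=np.nonzero(m);return (u.mean(),v.mean(),len(u)) if len(u) else None
if __name__=="__main__":
    print(red(cv2.imread("pics/top_raw.png")));print(red(get_image("top")));s=robot.read_state();print(s["tcp_pos"],s["ft_force"])
E
python3 red.py
```

```text
(np.float64(305.15), np.float64(217.05), 20)
None
[ 0.61524477 -0.04942569  0.30424663] [-0.91413003  1.18521574  5.07874837]
```

The force dropped from 8.6 to 5.4 N, so the catch probably let go. Holding for 0.5 s, then looking.

>>> servo_tool(
  series=[
    {"x": 0, "y": 0, "z": 0, "ax": 0, "ay": 0, "az": 0},
    {"x": 0, "y": 0, "z": 0, "ax": 0, "ay": 0, "az": 0},
    {"x": 0, "y": 0, "z": 0, "ax": 0, "ay": 0, "az": 0},
    {"x": 0, "y": 0, "z": 0, "ax": 0, "ay": 0, "az": 0},
    {"x": 0, "y": 0, "z": 0, "ax": 0, "ay": 0, "az": 0},
    {"x": 0, "y": 0, "z": 0, "ax": 0, "ay": 0, "az": 0},
    {"x": 0, "y": 0, "z": 0, "ax": 0, "ay": 0, "az": 0},
  ],
)

```text
t: 14.95
tcp_pos: [0.6153, -0.0494, 0.3042]
tool_rot: [179.9, 0.1, 179.7]
ft_force: [-1.2, 1.0, 5.3]
gripper_width: 0.292
grasp_force: 59.3
```

```bash
python3 - <<'E'
from h import *
s=robot.read_state();print(s["tcp_pos"],s["ft_force"])
for n in("wrist","scene","top"):
    im=get_image(n);c=camera_info(n);h=im.astype(int);m=(h[...,2]>100)&(h[...,1]<60)&(h[...,0]<60)
    k,l,st,ce=cv2.connectedComponentsWithStats(m.astype(np.uint8))
    print(n,[(st[i].tolist(),ce[i].round(1).tolist()) for i in range(1,k) if st[i][4]>8],
      "shut",proj(c,[.5108,-.1049,.1]).round(),"26",proj(c,[.4849,-.1068,.1]).round())
E
```

```text
[ 0.61527251 -0.04941098  0.30419955] [-1.23373412  0.96930745  5.26141023]
wrist [([116, 0, 44, 4, 104], [132.8, 0.9]), ([162, 0, 31, 27, 378], [181.1, 9.4])] shut [153.  51.] 26 [141. -14.]
scene [([123, 0, 5, 4, 9], [125.1, 1.2]), ([468, 0, 10, 19, 59], [473.6, 8.7]), ([464, 16, 9, 9, 31], [467.5, 21.1]), ([245, 191, 6, 9, 50], [247.4, 195.1]), ([380, 245, 14, 14, 159], [386.5, 251.7]), ([121, 339, 70, 64, 1900], [156.0, 374.7])] shut [248. 189.] 26 [250. 183.]
top [([309, 55, 4, 26, 60], [310.7, 67.9]), ([315, 55, 26, 25, 94], [332.6, 67.6]), ([189, 124, 9, 9, 62], [192.9, 127.8])] shut [305. 217.] 26 [305. 225.]
```

```bash
python3 - <<'E'
from h import *
c=camera_info("scene")
for im in (cv2.imread("pics/scene_raw.png"),get_image("scene")):
    h=im.astype(int);m=(h[...,2]>100)&(h[...,1]<60)&(h[...,0]<60);m[:150]=0;m[240:]=0;m[:,:225]=0;m[:,270:]=0
    v,u=np.nonzero(m);print(u.min(),u.max(),v.min(),v.max(),len(u))
for d in (0,.026): print(d,proj(c,[.5108-d,-.1049-.07*d,.1]),proj(c,[.5108-d,-.1049-.07*d,.037]))
o=cv2.resize(np.vstack([cv2.imread("pics/scene_raw.png")[150:260,200:300],get_image("scene")[150:260,200:300]]),(272,600))
w=cv2.resize(get_image("wrist"),(500,375));f=np.zeros((600,772,3),np.uint8);f[:,:272]=o;f[:375,272:]=w;cv2.imwrite("pics/f.png",f)
E
```

```text
244 251 189 205 130
245 250 191 199 51
0 [248.46818005 188.78649565] [248.86835224 207.74437374]
0.026 [249.75150798 183.31171363] [250.11054356 202.12739408]
```

The red pull's visible lower edge moved up 6 px in the scene view, which is what a 26 mm spring-out predicts, so the catch is released. Withdrawing straight up.

>>> servo_tool(
  series=[
    {"x": 0, "y": 0, "z": 4, "ax": 0, "ay": 0, "az": 0},
    {"x": 0, "y": 0, "z": 10, "ax": 0, "ay": 0, "az": 0},
    {"x": 0, "y": 0, "z": 18, "ax": 0, "ay": 0, "az": 0},
    {"x": 0, "y": 0, "z": 27, "ax": 0, "ay": 0, "az": 0},
    {"x": 0, "y": 0, "z": 36, "ax": 0, "ay": 0, "az": 0},
    {"x": 0, "y": 0, "z": 45, "ax": 0, "ay": 0, "az": 0},
    {"x": 0, "y": 0, "z": 55, "ax": 0, "ay": 0, "az": 0},
    {"x": 0, "y": 0, "z": 68, "ax": 0, "ay": 0, "az": 0},
    {"x": 0, "y": 0, "z": 84, "ax": 0, "ay": 0, "az": 0},
    {"x": 0, "y": 0, "z": 104, "ax": 0, "ay": 0, "az": 0},
    {"x": 0, "y": 0, "z": 126, "ax": 0, "ay": 0, "az": 0},
    {"x": 0, "y": 0, "z": 146, "ax": 0, "ay": 0, "az": 0},
  ],
)

```text
t: 16.25
tcp_pos: [0.6148, -0.0498, 0.4507]
tool_rot: [180.0, 0.0, 179.7]
ft_force: [-0.0, -0.1, -0.1]
gripper_width: 0.286
grasp_force: 59.1
```

>>> servo_tool(
  series=[
    {"x": -8, "y": 25, "z": 0, "ax": 0, "ay": 0, "az": 0},
    {"x": -22, "y": 60, "z": 0, "ax": 0, "ay": 0, "az": 0},
    {"x": -36, "y": 97, "z": 0, "ax": 0, "ay": 0, "az": 0},
    {"x": -50, "y": 134, "z": 0, "ax": 0, "ay": 0, "az": 0},
    {"x": -64, "y": 171, "z": 0, "ax": 0, "ay": 0, "az": 0},
    {"x": -78, "y": 208, "z": 0, "ax": 0, "ay": 0, "az": 0},
    {"x": -92, "y": 245, "z": 0, "ax": 0, "ay": 0, "az": 0},
    {"x": -106, "y": 282, "z": 0, "ax": 0, "ay": 0, "az": 0},
    {"x": -120, "y": 318, "z": 0, "ax": 0, "ay": 0, "az": 0},
    {"x": -134, "y": 353, "z": 0, "ax": 0, "ay": 0, "az": 0},
    {"x": -148, "y": 386, "z": 0, "ax": 0, "ay": 0, "az": 0},
    {"x": -158, "y": 407, "z": 0, "ax": 0, "ay": 0, "az": 0},
  ],
)

```text
t: 17.25
tcp_pos: [0.4554, 0.3599, 0.4495]
tool_rot: [179.9, -0.0, 179.8]
ft_force: [0.3, 0.1, -1.1]
gripper_width: 0.289
grasp_force: 59.1
```

>>> servo_tool(
  series=[
    {"x": 0, "y": 0, "z": 0, "ax": 0, "ay": 0, "az": 0},
    {"x": 0, "y": 0, "z": 0, "ax": 0, "ay": 0, "az": 0},
    {"x": 0, "y": 0, "z": 0, "ax": 0, "ay": 0, "az": 0},
    {"x": 0, "y": 0, "z": 0, "ax": 0, "ay": 0, "az": 0},
    {"x": 0, "y": 0, "z": 0, "ax": 0, "ay": 0, "az": 0},
    {"x": 0, "y": 0, "z": 0, "ax": 0, "ay": 0, "az": 0},
  ],
)

```text
t: 17.75
tcp_pos: [0.4575, 0.3562, 0.4489]
tool_rot: [180.0, 0.0, 179.6]
ft_force: [-0.9, -0.1, -1.0]
gripper_width: 0.287
grasp_force: 59.2
```

```bash
python3 - <<'E'
from h import *
import pickle
s=robot.read_state();p=s["tcp_pos"];print(p,s["tool_rot"],s["ft_force"])
ci=camera_info("wrist");im=get_image("wrist");pickle.dump((ci,im),open("w8.pkl","wb"))
print("pred tip",proj(ci,[p[0]-.0015,p[1]-.0003,p[2]-.28]))
print("ring",[proj(ci,[.457+a,.3588+b,.136]).round(1) for a,b in((0,0),(-.009,-.009),(-.009,.009),(.009,-.009))])
cv2.imwrite("pics/w8.png",cv2.resize(im[150:270,200:350],(750,600),interpolation=cv2.INTER_CUBIC))
E
```

```text
[0.45753122 0.35622133 0.44891943] [1.79997082e+02 1.04283940e-02 1.79629248e+02] [-0.88478641 -0.08312421 -1.04411276]
pred tip [271.81270631 208.69401197]
ring [array([275.1, 198.2]), array([264.8, 188.4]), array([285.3, 188.3]), array([265.1, 207.9])]
```

View pics/w8.png

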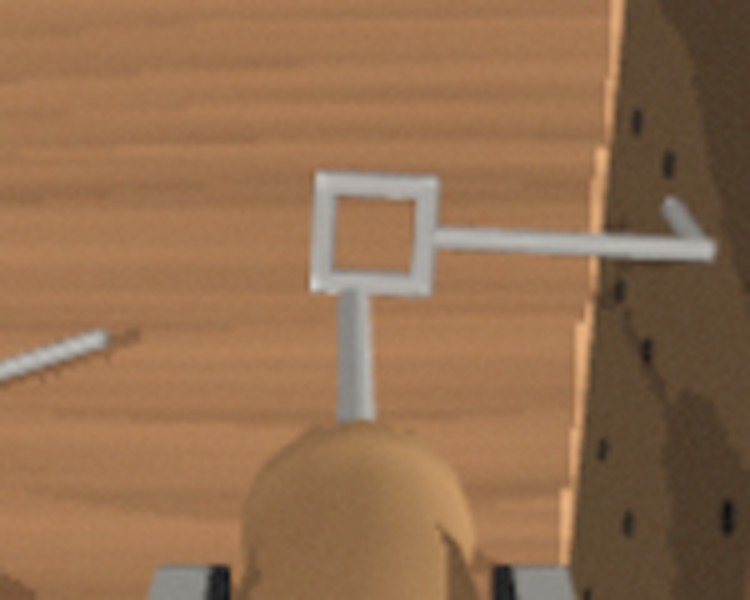

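The picture shows the ring's centre at crop (375,234) and the tip at (353,290). Measuring the offset.

```bash
python3 - <<'E'
from h import *
import pickle
ci=pickle.load(open("w8.pkl","rb"))[0]
r=atz(ci,275,196.8,.134);t=atz(ci,270.6,208,.1689);print(r,t,r-t)
E
```

```text
[0.45630127 0.35871862 0.134     ] [0.45545331 0.35496591 0.1689    ] [ 0.00084796  0.00375272 -0.0349    ]
```

>>> servo_tool(
  series=[
    {"x": 0.3, "y": 3.6, "z": 0, "ax": 0, "ay": 0, "az": 0},
    {"x": 0.3, "y": 3.6, "z": 0, "ax": 0, "ay": 0, "az": 0},
    {"x": 0.3, "y": 3.6, "z": -6, "ax": 0, "ay": 0, "az": 0},
    {"x": 0.3, "y": 3.6, "z": -12, "ax": 0, "ay": 0, "az": 0},
    {"x": 0.3, "y": 3.6, "z": -18, "ax": 0, "ay": 0, "az": 0},
    {"x": 0.3, "y": 3.6, "z": -22, "ax": 0, "ay": 0, "az": 0},
    {"x": 0.3, "y": 3.6, "z": -22, "ax": 0, "ay": 0, "az": 0},
    {"x": 0.3, "y": 3.6, "z": -22, "ax": 0, "ay": 0, "az": 0},
  ],
)

```text
t: 18.47
tcp_pos: [0.4573, 0.3608, 0.4262]
tool_rot: [-180.0, -0.0, 179.7]
ft_force: [-0.7, 1.2, -0.7]
gripper_width: 0.287
grasp_force: 59.2
```

>>> servo_tool(
  series=[
    {"x": 0, "y": -1, "z": 0, "ax": 0, "ay": 0, "az": 0},
    {"x": 0, "y": -1, "z": -4, "ax": 0, "ay": 0, "az": 0},
    {"x": 0, "y": -1, "z": -10, "ax": 0, "ay": 0, "az": 0},
    {"x": 0, "y": -1, "z": -17, "ax": 0, "ay": 0, "az": 0},
    {"x": 0, "y": -1, "z": -24, "ax": 0, "ay": 0, "az": 0},
    {"x": 0, "y": -1, "z": -31, "ax": 0, "ay": 0, "az": 0},
    {"x": 0, "y": -1, "z": -38, "ax": 0, "ay": 0, "az": 0},
    {"x": 0, "y": -1, "z": -45, "ax": 0, "ay": 0, "az": 0},
    {"x": 0, "y": -1, "z": -51, "ax": 0, "ay": 0, "az": 0},
    {"x": 0, "y": -1, "z": -54, "ax": 0, "ay": 0, "az": 0},
    {"x": 0, "y": -1, "z": -54, "ax": 0, "ay": 0, "az": 0},
    {"x": 0, "y": -1, "z": -54, "ax": 0, "ay": 0, "az": 0},
  ],
)

```text
t: 19.47
tcp_pos: [0.4574, 0.3598, 0.3727]
tool_rot: [180.0, 0.0, 179.7]
ft_force: [0.1, -0.5, -1.2]
gripper_width: 0.29
grasp_force: 59.2
```

>>> servo_tool(
  series=[
    {"x": -0.5, "y": 0, "z": -5, "ax": 0, "ay": 0, "az": 0},
    {"x": -0.5, "y": 0, "z": -11, "ax": 0, "ay": 0, "az": 0},
    {"x": -0.5, "y": 0, "z": -17, "ax": 0, "ay": 0, "az": 0},
    {"x": -0.5, "y": 0, "z": -22, "ax": 0, "ay": 0, "az": 0},
    {"x": -0.5, "y": 0, "z": -25, "ax": 0, "ay": 0, "az": 0},
    {"x": -0.5, "y": 0, "z": -28, "ax": 0, "ay": 0, "az": 0},
    {"x": -0.5, "y": 0, "z": -31, "ax": 0, "ay": 0, "az": 0},
    {"x": -0.5, "y": 0, "z": -31, "ax": 0, "ay": 0, "az": 0},
  ],
)

```text
t: 20.13
tcp_pos: [0.4567, 0.3597, 0.3411]
tool_rot: [-180.0, -0.1, 179.7]
ft_force: [-0.6, -0.2, -0.4]
gripper_width: 0.289
grasp_force: 59.2
```

>>> servo_tool(
  series=[
    {"x": 0, "y": 0, "z": -1, "ax": 0, "ay": 0, "az": 0},
    {"x": 0, "y": 0, "z": -2, "ax": 0, "ay": 0, "az": 0},
    {"x": 0, "y": 0, "z": -2.5, "ax": 0, "ay": 0, "az": 0},
    {"x": 0, "y": 0, "z": -2.5, "ax": 0, "ay": 0, "az": 0},
  ],
)

```text
t: 20.47
tcp_pos: [0.4568, 0.3598, 0.3392]
tool_rot: [180.0, -0.0, 179.7]
ft_force: [-0.2, 1.1, -0.3]
gripper_width: 0.292
grasp_force: 59.2
```

Just above resting height with no force. Releasing, then backing straight up.

>>> servo_tool(
  series=[
    {"x": 0, "y": 0, "z": 0, "ax": 0, "ay": 0, "az": 0},
    {"x": 0, "y": 0, "z": 0, "ax": 0, "ay": 0, "az": 0},
    {"x": 0, "y": 0, "z": 0, "ax": 0, "ay": 0, "az": 0},
    {"x": 0, "y": 0, "z": 0, "ax": 0, "ay": 0, "az": 0},
    {"x": 0, "y": 0, "z": 0, "ax": 0, "ay": 0, "az": 0},
  ],
  fingers=46,
)

```text
t: 20.88
tcp_pos: [0.4568, 0.3598, 0.3394]
tool_rot: [180.0, 0.0, 179.7]
ft_force: [0.1, -0.0, 0.6]
gripper_width: 0.538
grasp_force: 0.0
```

>>> servo_tool(
  series=[
    {"x": 0, "y": 0, "z": 8, "ax": 0, "ay": 0, "az": 0},
    {"x": 0, "y": 0, "z": 20, "ax": 0, "ay": 0, "az": 0},
    {"x": 0, "y": 0, "z": 40, "ax": 0, "ay": 0, "az": 0},
    {"x": 0, "y": 0, "z": 60, "ax": 0, "ay": 0, "az": 0},
    {"x": 0, "y": 0, "z": 80, "ax": 0, "ay": 0, "az": 0},
    {"x": 0, "y": 0, "z": 100, "ax": 0, "ay": 0, "az": 0},
    {"x": 0, "y": 0, "z": 101, "ax": 0, "ay": 0, "az": 0},
    {"x": 0, "y": 0, "z": 101, "ax": 0, "ay": 0, "az": 0},
    {"x": 0, "y": 0, "z": 101, "ax": 0, "ay": 0, "az": 0},
  ],
)

```text
t: 21.63
tcp_pos: [0.4566, 0.3596, 0.4397]
tool_rot: [-180.0, -0.0, 179.7]
ft_force: [0.1, -0.2, -0.7]
gripper_width: 0.537
grasp_force: 0.0
```

```bash
python3 - <<'E'
from h import *
import pickle
s=robot.read_state();print(s["tcp_pos"],s["gripper_width"])
ci=camera_info("wrist");im=get_image("wrist")
c2,i2=pickle.load(open("w2.pkl","rb"))
# compare awl region by template with w2 (handle+ring), corrected for camera motion
t=i2[185:260,245:295];r=cv2.matchTemplate(im,t,cv2.TM_CCOEFF_NORMED);_,v,_,loc=cv2.minMaxLoc(r);print("match",v,np.array(loc)-[245,185],"expected",proj(ci,[.457,.3588,.18])-proj(c2,[.457,.3588,.18]))
b=get_image("scene")[130:240,380:470];a=cv2.imread("pics/scene_raw.png")[130:240,380:470]
print("scene diff",np.abs(a.astype(int)-b)[20:85,40:62].mean(), np.abs(a.astype(int)-b).mean())
E
```

```text
[0.45659671 0.35962038 0.43965402] 0.5370442188241968
match 0.9851157069206238 [ 2 -3] expected [ 0.9658907  -3.31623703]
scene diff 14.891608391608392 19.97047138047138
```

The awl hangs where it was; the template match is within 1 px. Next, the red pull at about (0.485, -0.107), yaw +4°.

>>> servo_tool(
  series=[
    {"x": 2, "y": -25, "z": 0, "ax": 0, "ay": 0, "az": 0},
    {"x": 5, "y": -62, "z": 0, "ax": 0, "ay": 0, "az": 0},
    {"x": 8, "y": -102, "z": 0, "ax": 0, "ay": 0, "az": 0},
    {"x": 10, "y": -142, "z": 0, "ax": 0, "ay": 0, "az": 0},
    {"x": 13, "y": -182, "z": 0, "ax": 0, "ay": 0, "az": 0},
    {"x": 16, "y": -222, "z": 0, "ax": 0, "ay": 0, "az": 0.01},
    {"x": 19, "y": -262, "z": -10, "ax": 0, "ay": 0, "az": 0.02},
    {"x": 22, "y": -300, "z": -20, "ax": 0, "ay": 0, "az": 0.03},
    {"x": 24, "y": -338, "z": -30, "ax": 0, "ay": 0, "az": 0.04},
    {"x": 26, "y": -376, "z": -45, "ax": 0, "ay": 0, "az": 0.05},
    {"x": 28, "y": -412, "z": -60, "ax": 0, "ay": 0, "az": 0.06},
    {"x": 28, "y": -445, "z": -75, "ax": 0, "ay": 0, "az": 0.075},
  ],
)

```text
t: 22.73
tcp_pos: [0.4844, -0.0873, 0.3637]
tool_rot: [180.0, -0.1, -176.0]
ft_force: [0.6, 0.4, -0.1]
gripper_width: 0.538
grasp_force: 0.0
```

>>> servo_tool(
  series=[
    {"x": 0, "y": -15, "z": -5, "ax": 0, "ay": 0, "az": 0},
    {"x": 0, "y": -21, "z": -10, "ax": 0, "ay": 0, "az": 0},
    {"x": 0, "y": -21, "z": -15, "ax": 0, "ay": 0, "az": 0},
    {"x": 0, "y": -21, "z": -15, "ax": 0, "ay": 0, "az": 0},
    {"x": 0, "y": -21, "z": -15, "ax": 0, "ay": 0, "az": 0},
    {"x": 0, "y": -21, "z": -15, "ax": 0, "ay": 0, "az": 0},
  ],
)

```text
t: 23.23
tcp_pos: [0.485, -0.1051, 0.3506]
tool_rot: [180.0, 0.0, -175.9]
ft_force: [1.1, -0.2, -0.0]
gripper_width: 0.538
grasp_force: 0.0
```

```bash
cat > pull.py <<'E'
from h import *
s=robot.read_state();print(s["tcp_pos"],s["tool_rot"],s["ft_force"])
im=get_image("wrist");ci=camera_info("wrist");h=im.astype(int);m=(h[...,2]>100)&(h[...,1]<70)&(h[...,0]<70)
k,l,st,ce=cv2.connectedComponentsWithStats(m.astype(np.uint8));i=1+np.argmax(st[1:,4])
x,y,w,hh,a=st[i];print(st[i],ce[i])
for v in range(y,y+hh,max(1,hh//8)):
    r=np.nonzero(l[v]==i)[0];print(v,r.min(),r.max(),atz(ci,r.min(),v,.1).round(4),atz(ci,r.max()+1,v,.1).round(4))
E
python3 pull.py
```

```text
[ 0.48499934 -0.10507687  0.35061364] [ 1.79988017e+02  4.13579101e-02 -1.75881799e+02] [ 1.08312979 -0.15602472 -0.01420709]
[ 250  194   34   37 1088] [266.80974265 212.25275735]
194 256 280 [ 0.4644 -0.1178  0.1   ] [ 0.4631 -0.1006  0.1   ]
198 254 281 [ 0.4673 -0.119   0.1   ] [ 0.4659 -0.0997  0.1   ]
202 254 281 [ 0.4702 -0.1188  0.1   ] [ 0.4688 -0.0994  0.1   ]
206 253 281 [ 0.4732 -0.1194  0.1   ] [ 0.4717 -0.0992  0.1   ]
210 252 282 [ 0.4762 -0.1199  0.1   ] [ 0.4746 -0.0982  0.1   ]
214 251 282 [ 0.4792 -0.1204  0.1   ] [ 0.4776 -0.098   0.1   ]
218 251 282 [ 0.4822 -0.1203  0.1   ] [ 0.4805 -0.0978  0.1   ]
222 250 283 [ 0.4852 -0.1209  0.1   ] [ 0.4835 -0.0968  0.1   ]
226 251 282 [ 0.4882 -0.12    0.1   ] [ 0.4866 -0.0973  0.1   ]
230 254 277 [ 0.4911 -0.1177  0.1   ] [ 0.4899 -0.1006  0.1   ]
```

The pull's top is centred at about (0.485, -0.109). Adjusting y and lowering around it.

>>> servo_tool(
  series=[
    {"x": 0, "y": -3.7, "z": -12, "ax": 0, "ay": 0, "az": 0},
    {"x": 0, "y": -3.7, "z": -28, "ax": 0, "ay": 0, "az": 0},
    {"x": 0, "y": -3.7, "z": -46, "ax": 0, "ay": 0, "az": 0},
    {"x": 0, "y": -3.7, "z": -64, "ax": 0, "ay": 0, "az": 0},
    {"x": 0, "y": -3.7, "z": -82, "ax": 0, "ay": 0, "az": 0},
    {"x": 0, "y": -3.7, "z": -98, "ax": 0, "ay": 0, "az": 0},
    {"x": 0, "y": -3.7, "z": -110, "ax": 0, "ay": 0, "az": 0},
    {"x": 0, "y": -3.7, "z": -117, "ax": 0, "ay": 0, "az": 0},
    {"x": 0, "y": -3.7, "z": -117, "ax": 0, "ay": 0, "az": 0},
    {"x": 0, "y": -3.7, "z": -117, "ax": 0, "ay": 0, "az": 0},
  ],
)

```text
t: 24.12
tcp_pos: [0.4851, -0.1096, 0.2336]
tool_rot: [-180.0, 0.0, -175.9]
ft_force: [-0.8, -0.3, -0.1]
gripper_width: 0.539
grasp_force: 0.0
```

>>> servo_tool(
  series=[
    {"x": 0, "y": 0, "z": 0, "ax": 0, "ay": 0, "az": 0},
    {"x": 0, "y": 0, "z": 0, "ax": 0, "ay": 0, "az": 0},
    {"x": 0, "y": 0, "z": 0, "ax": 0, "ay": 0, "az": 0},
    {"x": 0, "y": 0, "z": 0, "ax": 0, "ay": 0, "az": 0},
    {"x": 0, "y": 0, "z": 0, "ax": 0, "ay": 0, "az": 0},
    {"x": 0, "y": 0, "z": 0, "ax": 0, "ay": 0, "az": 0},
  ],
  fingers=10,
  newtons=40,
)

```text
t: 24.62
tcp_pos: [0.4851, -0.1091, 0.2344]
tool_rot: [179.9, 0.1, -176.0]
ft_force: [0.2, 6.4, 3.9]
gripper_width: 0.273
grasp_force: 40.4
```

Gripped at 23–24 mm opening, as expected. Pulling 46 mm along the magazine's axis.

>>> servo_tool(
  series=[
    {"x": -3, "y": -0.2, "z": 0, "ax": 0, "ay": 0, "az": 0},
    {"x": -8, "y": -0.6, "z": 0, "ax": 0, "ay": 0, "az": 0},
    {"x": -14, "y": -1, "z": 0, "ax": 0, "ay": 0, "az": 0},
    {"x": -20, "y": -1.4, "z": 0, "ax": 0, "ay": 0, "az": 0},
    {"x": -26, "y": -1.9, "z": 0, "ax": 0, "ay": 0, "az": 0},
    {"x": -31, "y": -2.2, "z": 0, "ax": 0, "ay": 0, "az": 0},
    {"x": -36, "y": -2.6, "z": 0, "ax": 0, "ay": 0, "az": 0},
    {"x": -39, "y": -2.8, "z": 0, "ax": 0, "ay": 0, "az": 0},
    {"x": -41, "y": -2.9, "z": 0, "ax": 0, "ay": 0, "az": 0},
    {"x": -41, "y": -2.9, "z": 0, "ax": 0, "ay": 0, "az": 0},
  ],
)

```text
t: 25.45
tcp_pos: [0.4439, -0.1123, 0.2344]
tool_rot: [180.0, 0.1, -176.0]
ft_force: [0.2, 5.0, 5.6]
gripper_width: 0.273
grasp_force: 40.6
```

>>> servo_tool(
  series=[
    {"x": -1, "y": 0, "z": 0, "ax": 0, "ay": 0, "az": 0},
    {"x": -2, "y": -0.1, "z": 0, "ax": 0, "ay": 0, "az": 0},
    {"x": -3, "y": -0.2, "z": 0, "ax": 0, "ay": 0, "az": 0},
    {"x": -3, "y": -0.2, "z": 0, "ax": 0, "ay": 0, "az": 0},
  ],
)

```text
t: 25.78
tcp_pos: [0.4413, -0.1125, 0.2344]
tool_rot: [180.0, 0.1, -176.0]
ft_force: [-0.1, 6.0, 6.3]
gripper_width: 0.273
grasp_force: 40.7
```

>>> servo_tool(
  series=[
    {"x": -1, "y": -0.1, "z": 0, "ax": 0, "ay": 0, "az": 0},
    {"x": -2, "y": -0.2, "z": 0, "ax": 0, "ay": 0, "az": 0},
    {"x": -2.5, "y": -0.2, "z": 0, "ax": 0, "ay": 0, "az": 0},
    {"x": -2.5, "y": -0.2, "z": 0, "ax": 0, "ay": 0, "az": 0},
  ],
)

```text
t: 26.12
tcp_pos: [0.4405, -0.1126, 0.2344]
tool_rot: [180.0, 0.4, -176.1]
ft_force: [7.1, 8.9, -0.1]
gripper_width: 0.272
grasp_force: 40.0
```

The magazine is at its stop: fx rises and the TCP stalls after 44.6 mm. Releasing and retreating upward.

>>> servo_tool(
  series=[
    {"x": 1.5, "y": 0, "z": 0, "ax": 0, "ay": 0, "az": 0},
    {"x": 1.5, "y": 0, "z": 0, "ax": 0, "ay": 0, "az": 0},
    {"x": 1.5, "y": 0, "z": 0, "ax": 0, "ay": 0, "az": 0},
    {"x": 1.5, "y": 0, "z": 0, "ax": 0, "ay": 0, "az": 0},
    {"x": 1.5, "y": 0, "z": 0, "ax": 0, "ay": 0, "az": 0},
  ],
  fingers=46,
)

```text
t: 26.53
tcp_pos: [0.4396, -0.1134, 0.2332]
tool_rot: [-180.0, -0.0, -176.0]
ft_force: [1.0, -0.2, -0.3]
gripper_width: 0.541
grasp_force: 0.0
```

>>> servo_tool(
  series=[
    {"x": 0, "y": 0, "z": 8, "ax": 0, "ay": 0, "az": 0},
    {"x": 0, "y": 0, "z": 22, "ax": 0, "ay": 0, "az": 0},
    {"x": 0, "y": 0, "z": 40, "ax": 0, "ay": 0, "az": 0},
    {"x": 0, "y": 0, "z": 60, "ax": 0, "ay": 0, "az": 0},
    {"x": 0, "y": 0, "z": 80, "ax": 0, "ay": 0, "az": 0},
    {"x": 0, "y": 0, "z": 100, "ax": 0, "ay": 0, "az": 0},
    {"x": 0, "y": 0, "z": 117, "ax": 0, "ay": 0, "az": 0},
    {"x": 0, "y": 0, "z": 117, "ax": 0, "ay": 0, "az": 0},
    {"x": 0, "y": 0, "z": 117, "ax": 0, "ay": 0, "az": 0},
  ],
)

```text
t: 27.28
tcp_pos: [0.4397, -0.1133, 0.3511]
tool_rot: [-180.0, 0.1, -176.0]
ft_force: [-0.6, -0.3, -0.6]
gripper_width: 0.537
grasp_force: 0.0
```

```bash
python3 pull.py; python3 - <<'E'
from h import *
a=cv2.imread("pics/scene_raw.png");b=get_image("scene")
t=a[155:212,420:442]
r=cv2.matchTemplate(b[140:230,405:460],t,cv2.TM_CCOEFF_NORMED);_,v,_,l=cv2.minMaxLoc(r);print("awl shift px",v,np.array(l)-[15,15])
E
```

```text
[ 0.43973538 -0.11326449  0.35109717] [-1.79957118e+02  1.20571780e-01 -1.75981109e+02] [-0.5932965  -0.27698339 -0.57106304]
[ 257  195   33   37 1089] [273.02754821 213.54820937]
195 262 284 [ 0.4187 -0.1216  0.1   ] [ 0.4176 -0.1058  0.1   ]
199 260 286 [ 0.4216 -0.1228  0.1   ] [ 0.4203 -0.1042  0.1   ]
203 260 287 [ 0.4245 -0.1226  0.1   ] [ 0.4231 -0.1032  0.1   ]
207 259 287 [ 0.4274 -0.1231  0.1   ] [ 0.426 -0.103  0.1  ]
211 259 288 [ 0.4304 -0.123   0.1   ] [ 0.4289 -0.102   0.1   ]
215 258 289 [ 0.4334 -0.1235  0.1   ] [ 0.4318 -0.1011  0.1   ]
219 258 289 [ 0.4364 -0.1233  0.1   ] [ 0.4348 -0.1008  0.1   ]
223 257 289 [ 0.4394 -0.1239  0.1   ] [ 0.4378 -0.1006  0.1   ]
227 257 289 [ 0.4424 -0.1237  0.1   ] [ 0.4408 -0.1003  0.1   ]
231 259 288 [ 0.4454 -0.1221  0.1   ] [ 0.4439 -0.1008  0.1   ]
awl shift px 0.8889594674110413 [0 0]
```

The magazine is about 70 mm out and the awl shows no shift. Handing in.

```bash
python3 -c "
from station import robot
print(robot.close_job())"
```

```text
the job is handed in; nothing more can be done
None
```

I handed the job in with the catch released at about 9.5 N (limit 20 N), the bradawl back in its own ring with no visible shift, and the magazine out to its stop at about 70 mm; no verdict was returned.

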